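# Seat the spools in the crack-gluing press and lock it

## Task

Pull the tray of the plywood gluing press all the way out by its steel handle and press each of the three proud poplar spools down until it sits fully home on the cracked spruce piece. Then push the tray fully back in and swing the red lever of the toggle clamp all the way upright, so that its rubber foot comes down on the tray's front rail. Leave the violin-top piece, the scraper and the chinrest where they lie.

Things in the scene. Friction and masses are not known exactly. Their poses are not given: they have to be found in the camera images.
- jig: fixed plywood gluing press: open-fronted housing 200 mm deep (x), 200 wide (y), roof top 90 mm above the bench, with a sliding tray and a toggle clamp at its left front corner. Origin on the bench at the middle of the housing's front face; x points into the housing (away from the handle), y left towards the clamp, z up
- tray (a joint): how far the tray is pulled out along the jig's -x, m: 0 = fully in, 0.13 = end stop, fully out; starts 0 to 0.02. Slides with 2 to 3 N and stays where it is left. All three spools are under the roof when it is in and clear of the roof when it is out
- tray_handle (a point): middle of the tray's steel bar handle: round bar 10 mm thick, 90 mm long along the jig's y, 44 mm above the bench, its axis 38 mm in front of the tray's front rail (24 mm thick, 190 wide, top 58 mm above the bench), a leg back to the rail at each end. Tray fully in: at x -63, y 0 mm in the jig's frame. Axes as jig
- left_spool_top (a point): centre of the flat top of the left poplar spool, a disc-ended spool 58 mm in diameter and 28 mm tall. Fully home this point is 58 mm above the bench; it starts 7 to 16 mm higher, with the brass post showing below. In the jig's frame it is at x 35 mm minus the tray's pull-out, y 55 mm. Axes as jig
- middle_spool_top (a point): centre of the flat top of the middle poplar spool, a disc-ended spool 58 mm in diameter and 28 mm tall. Fully home this point is 58 mm above the bench; it starts 7 to 16 mm higher, with the brass post showing below. In the jig's frame it is at x 65 mm minus the tray's pull-out, y 0. Axes as jig
- right_spool_top (a point): centre of the flat top of the right poplar spool, a disc-ended spool 58 mm in diameter and 28 mm tall. Fully home this point is 58 mm above the bench; it starts 7 to 16 mm higher, with the brass post showing below. In the jig's frame it is at x 95 mm minus the tray's pull-out, y -55 mm. Axes as jig
- spool_left (a joint): how far the left poplar spool stands proud of the spruce, m along the vertical brass post it slides on: 0 = fully home on the spruce, up to 0.017 = highest. A stiff sliding fit: takes about 6 to 8 N straight down to move, stays where it is left
- spool_middle (a joint): how far the middle poplar spool stands proud of the spruce, m along the vertical brass post it slides on: 0 = fully home on the spruce, up to 0.017 = highest. A stiff sliding fit: takes about 6 to 8 N straight down to move, stays where it is left
- spool_right (a joint): how far the right poplar spool stands proud of the spruce, m along the vertical brass post it slides on: 0 = fully home on the spruce, up to 0.017 = highest. A stiff sliding fit: takes about 6 to 8 N straight down to move, stays where it is left
- clamp_lever (a joint): opening of the toggle clamp, rad: 0 = clamped, lever upright, rubber foot on the front rail (hard stop); starts 0.65 to 0.95, lever leaning outward to the jig's +y and the foot arm (65 mm long, pointing to -y at 0) raised. Lever and arm are one piece. Pushing the lever's end towards -y with 2 to 4 N closes it; it stays where left
- clamp_pivot (a point): the clamp's pivot, axis along the jig's x; in the jig's frame at x -12, y 125, z 78 mm, between steel cheeks that reach up to z 91 mm. It stands on a plywood block: x -35 to 35, y 105 to 160, up to z 45 mm. Axes as jig
- lever_tip (a point): centre of the round end of the red lever, a bar 20 mm thick, 90 mm from the pivot to this point (end 10 mm beyond). Upright it is 168 mm above the bench; it moves in the jig's y-z plane at x -12 mm
- top_piece: bystander: broken-off upper part of a spruce violin top lying on the bench, about 240 mm long (x), 168 mm wide, 13 mm high; origin on its underside between the broad round end (+x) and the waist. Loose
- scraper: bystander: flat steel cabinet scraper 125 x 60 x 3 mm, origin at the centre of its underside. Loose
- chinrest: bystander: dark walnut chinrest 124 x 68 x 33 mm with two brass barrels, origin at the centre of its underside. Loose

How it is judged:
By the outcome, as a careful person would: the job done as asked, in the order asked, and still so for the second after the job is handed in, with the robot touching nothing.
It also fails if it takes over 69 s, if anything falls off the work surface, if the arm or the gripper's body presses on something with over 40 N, if the wrist force passes 120 N, or if a joint passes its speed limit or range.

## Robot

A 7-joint arm with a two-finger parallel gripper is mounted at the origin on the work surface. World frame = base frame: x ahead of the robot, y to its left, z up, the work surface at z = 0. Lengths are in m, angles in rad, forces in N, time in s.
With the tool pointing down it reaches from about 0.425 to 0.925 m from the base axis. Payload 6.8 kg.
Tool frame: the origin (TCP) lies between the finger pads; the fingertips stand 11 mm ahead of it and the grasp point (between the pads) lies 8 mm behind it; z points along the fingers, y is the line along which they close (so a half turn about z gives the same grasp; the last joint's range is limited). The gripper opens to 88 mm and grips with 3 to 60 N. Pads are 20 mm wide; open, the fingers measure 115 mm over their backs; the gripper's body (75 mm by 178 mm) begins 61 mm behind the grasp point.
Start: joints at [1.144, 0.477, 0.022, 1.555, -0.011, 1.109, -0.083], TCP at [0.212, -0.641, 0.234] pointing down, gripper open.
Joint ranges: [-2.96, 2.96], [-0.34, 2.1], [-1.41, 1.46], [0.24, 2.44], [-1.37, 4.51], [0.17, 1.92], [-2.96, 2.96]. Speed limits (rad/s): [2.39, 2.39, 3.14, 3.14, 3.14, 3.14, 3.14].

## Interface

Orientations are given as a unit quaternion [x, y, z, w].
In Python, from cell import bot, snapshot, camera_model, workorder, trace gives the robot as it stands.
- The arm moves only by the tool move_arm, never from a script. Its argument "plan" is a list that holds one entry, the list of rows, each a list of 5 numbers: the shift along the tool's x, y, z each as a share of 0.3 m, from -1 to 1, then the turn about the tool's z as a share of pi/2 rad, from -1 to 1, then the closure, from 0 (fully open) to 1 (shut). A call has 1 to 8 rows; each row is the pose to reach, as a shift and turn from the pose commanded when the call began, along the tool's axes at that moment; what a row does not reach only later rows make up. A row lasts 1/10 s, in which the tool goes at most 50 mm and 8.59 degrees, less where a joint would pass 70% of its speed; a pose out of reach is approached as far as the arm can. A call with a number of a shift or a turn outside -1 to 1 is refused whole. A call with a gripper value outside its range is refused whole. The fingers move at their own pace and stop on an object; "force" is the grip in N (left out, the last holds). Time passes only in rows, so rows that repeat a pose let the fingers close. It gives the time, the measured TCP pose, the force, the opening and the grip force at its end, in the units of the state.
- bot.state(): the state, without advancing time (a new reading comes with each control period).
- snapshot(name): name is "scene" or "top" or "wrist"; returns the picture (400x640x3 uint8, blue, green, red); there is no depth.
- camera_model(name): a dict with "fx", "fy", "cx", "cy" (pixels), "extrinsics" (4x4, takes a point from camera to world coordinates). Camera axes: x right, y down, z forward; pixel columns grow to the right and rows downward; lengths in m; the calibration is good to about 2 mm. A picture is of the moment at which its call begins: read the wrist's pose just before it. camera_model takes no time and is no camera call; for the wrist camera it gives the pose at the moment of the call.
- workorder.finish_job(): hands the job in; it is judged then, once.
Trained networks look in the newest picture that a camera, given by its name, has taken for a name from the list of things; names that differ only in an ending like _2 or _b are one class to them, and where a whole thing is asked for, a point or a joint stands for the part that bears it (a point fixed in the world has none). Each returns a list of dicts, best first, with "score" (0 to 1); they miss things now and then, are a little off and sometimes report something else, mostly with a low value. They report only what shows in the picture. A call takes as long as a camera call.
- trace(query, camera): "region" (400x640 bool, what is visible of it) and "pixel" ([column, row] in pixels, amid what is visible of it).
The state is a dict: "time_s": time; "qpos": joint angles; "dq": joint speeds; "joint_efforts": joint torques, N m; "eef_pos": TCP position; "eef_rot": TCP orientation; "contact_force": force on the tool from outside, world axes, zero at the start; "moment": the same for the moment, N m; "width": finger opening in m; "finger_force": force on a finger pad.
Only numpy, scipy, OpenCV 4.12 (cv2) and the standard library are available. Lean on these libraries where they do the work, as an engineer would, in place of code of your own. Each camera call takes 0.05 s, during which the arm holds its last target. There are 200 camera calls.

## Working session

There is one attempt and no reset: what is moved stays moved. The work goes in short steps, Python scripts to look and compute and a tool call to move; the robot and the scene stay as the last step left them, time stands still between calls to the robot, and variables do not carry over. Pictures are saved under pics/ and viewed, at most 10 in all, crops included, and the job is handed in when it is done.

Besides the shell and the picture viewer there is one more tool, called after "Emit:" as name(argument=value, ...), one argument or row to a line, values as JSON. move_arm: Moves the arm, as the interface text tells. Shift numbers are shares of 0.3 m and turn numbers shares of pi/2 rad, none past 1 either way. Its arguments: {"type":"object","properties":{"plan":{"type":"array"},"force":{"type":"number"}},"required":["plan"]}

```bash
mkdir -p pics; ls
python3 - <<'E'
from cell import *
import cv2,numpy as np
s=bot.state();print(s['time_s'],s['eef_pos'],s['eef_rot'],s['width'])
a=snapshot('scene');b=snapshot('top')
cv2.imwrite('pics/scene.png',a);cv2.imwrite('pics/top.png',b)
for c in('scene','top'):
  m=camera_model(c);print(c,m['fx'],m['fy'],m['cx'],m['cy'],np.round(m['extrinsics'],4).tolist())
  for q in('jig','tray_handle','left_spool_top','middle_spool_top','right_spool_top','clamp_pivot','lever_tip','top_piece','scraper','chinrest'):
    try:
      r=trace(q,c);print(q,[(round(x['score'],2),np.round(x['pixel'],1).tolist(),int(x['region'].sum())) for x in r[:3]])
    except Exception as e: print(q,e)
E
```

```text
pics
0.0 [ 0.21137336 -0.64047209  0.2327165 ] [ 9.87323420e-01  1.58718960e-01 -1.92015635e-04 -8.48204354e-04] 0.08759273414070536
scene 449.5475257019648 449.5475257019648 313.5318972068669 191.97797146077417 [[0.1476, 0.6584, -0.738, 1.4635], [0.9888, -0.0818, 0.1248, -0.1611], [0.0218, -0.7482, -0.6631, 0.9259], [0.0, 0.0, 0.0, 1.0]]
jig [(0.7, [309.1, 254.2], 8440)]
tray_handle []
left_spool_top []
middle_spool_top []
right_spool_top [(0.55, [307.5, 255.6], 8281)]
clamp_pivot [(0.85, [305.7, 258.0], 8480)]
lever_tip [(0.87, [355.8, 209.1], 370)]
top_piece [(0.64, [461.6, 227.8], 2663)]
scraper [(0.96, [161.0, 217.3], 626)]
chinrest [(0.77, [387.2, 186.0], 701)]
top 416.96716802746187 416.96716802746187 320.7023837625082 202.86118044814148 [[-0.0254, -0.9834, 0.1795, 0.362], [-0.9997, 0.0248, -0.0058, -0.0163], [0.0013, -0.1796, -0.9837, 1.2917], [0.0, 0.0, 0.0, 1.0]]
jig [(0.61, [329.9, 163.3], 6169)]
tray_handle []
left_spool_top [(0.64, [316.2, 187.8], 72)]
middle_spool_top []
right_spool_top []
clamp_pivot [(0.93, [329.6, 164.5], 6266)]
lever_tip [(0.5, [278.6, 184.7], 241)]
top_piece [(0.88, [184.4, 189.1], 2971)]
scraper [(0.93, [458.1, 235.8], 768)]
chinrest [(0.8, [236.8, 246.6], 898)]
```

View pics/scene.png

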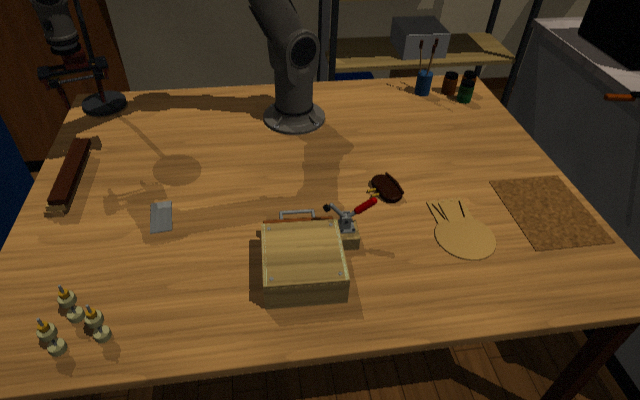

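View pics/top.png

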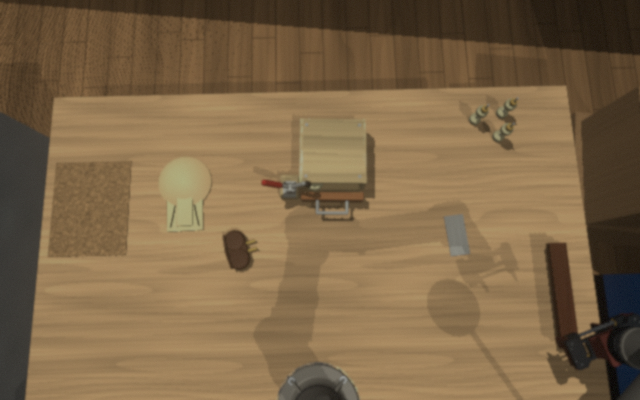

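The scene shows the press at about (305,260), its handle facing the robot, and the red lever leaning to the robot's left. In the top view the roof spans about (300..366, 118..190) and the handle is at (335,212). The bystanders are well clear. I'll zoom in for corner picking.

Run:
```python
import cv2,numpy as np
a=cv2.imread('pics/scene.png')[190:310,240:400];b=cv2.imread('pics/top.png')[105:225,250:380]
f=lambda x:cv2.convertScaleAbs(cv2.resize(x,None,fx=5,fy=5,interpolation=cv2.INTER_CUBIC),alpha=1.4)
cv2.imwrite('pics/a5.png',f(a));cv2.imwrite('pics/b5.png',f(b))
```

```text
(no output)
```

View pics/a5.png

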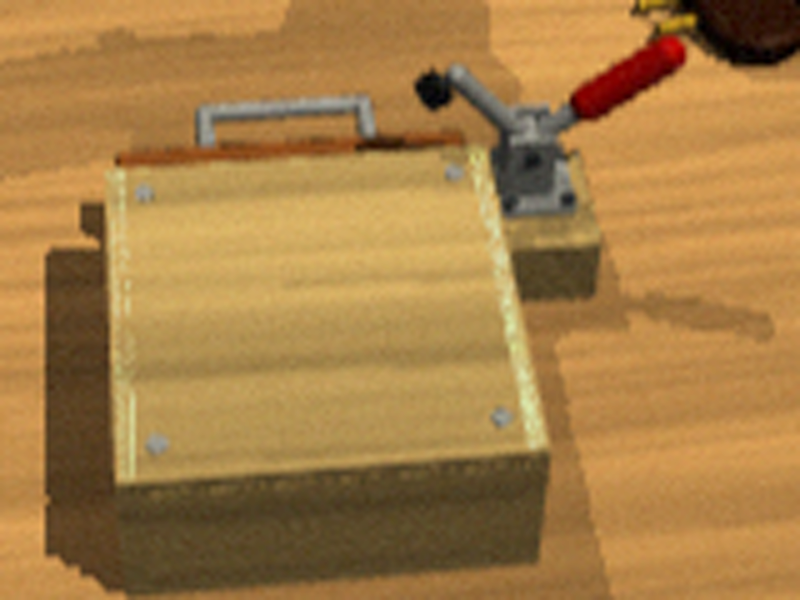

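View pics/b5.png

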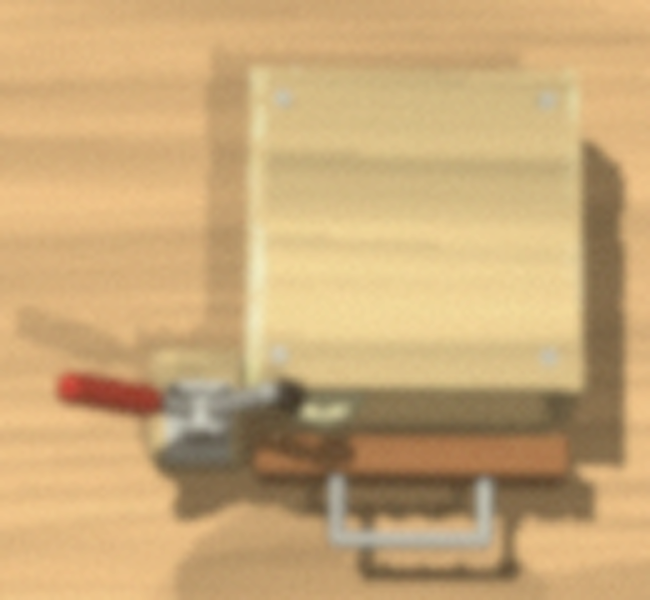

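The crops show the roof corners, the handle bar at b5 (335..485, 542), and the lever tip at a5 (672,52). I'll fit the jig pose from these.

```bash
cat > h.py <<'E'
from cell import *
import numpy as np,cv2
from scipy.optimize import least_squares
from scipy.spatial.transform import Rotation as R
def proj(c,P):
    m=camera_model(c) if isinstance(c,str) else c
    E=np.linalg.inv(np.array(m['extrinsics']));p=np.atleast_2d(P)@E[:3,:3].T+E[:3,3]
    return np.c_[m['fx']*p[:,0]/p[:,2]+m['cx'],m['fy']*p[:,1]/p[:,2]+m['cy']]
def j2w(q,P):
    P=np.atleast_2d(P);c,s=np.cos(q[2]),np.sin(q[2])
    return np.c_[q[0]+c*P[:,0]-s*P[:,1],q[1]+s*P[:,0]+c*P[:,1],P[:,2]]
E
python3 - <<'E'
from h import *
f=lambda L,o:(np.array(L)+.5)/5-.5+o
roof=np.array([[0,-.1,.09],[0,.1,.09],[.2,.1,.09],[.2,-.1,.09]])
S=f([[107,170],[487,148],[547,450],[117,485]],[240,190]);T=f([[582,390],[247,388],[248,66],[578,70]],[250,105])
Hs=f([[203,110],[366,101]],[240,190]);Ht=f([[485,540],[335,540]],[250,105])
Ls=f([[671,52]],[240,190]);Lt=f([[70,387]],[250,105])
cs,ct=camera_model('scene'),camera_model('top')
def model(q):
    H=j2w(q,[[-.063-q[3],-.043,.044],[-.063-q[3],.043,.044]])
    L=j2w(q,[[-.012,.125+.09*np.sin(q[4]),.078+.09*np.cos(q[4])]])
    W=j2w(q,roof)
    return [(proj(cs,W)-S),(proj(ct,W)-T),(proj(cs,H)-Hs),(proj(ct,H)-Ht),(proj(cs,L)-Ls),(proj(ct,L)-Lt)]
r=least_squares(lambda q:np.concatenate([x.ravel() for x in model(q)]),[.6,0,0,.01,.8],loss='soft_l1')
print(np.round(r.x,4))
for x in model(r.x):print(np.round(x,1).tolist())
q=r.x
for n,P in dict(handle=[-.063-q[3],0,.044],lever=[-.012,.125+.09*np.sin(q[4]),.078+.09*np.cos(q[4])],up=[-.012,.125,.168]).items():print(n,np.round(j2w(q,P),4))
st=bot.state();M=R.from_quat(st['eef_rot']).as_matrix();print(np.round(M,3))
E
```

```text
[ 0.6419 -0.0581 -0.0363  0.0214  0.8888]
[[-0.4, -0.0], [-0.0, -0.5], [1.0, 0.3], [-0.3, 0.1]]
[[-0.3, 0.2], [-0.9, -0.1], [0.3, 0.2], [-0.0, 0.1]]
[[1.0, 0.7], [-1.2, 0.6]]
[[-1.1, 0.6], [0.5, 0.3]]
[[-0.6, 0.9]]
[[0.3, 0.2]]
handle [[ 0.5576 -0.055   0.044 ]]
lever [[0.637  0.1371 0.1347]]
up [[0.6344 0.0673 0.168 ]]
[[ 0.95   0.313  0.   ]
 [ 0.313 -0.95   0.   ]
 [ 0.    -0.    -1.   ]]
```

Emit:
move_arm(
  plan=[
    [[0.853,-0.747,0,-0.7,0.59],[0.853,-0.747,0,-0.7,0.59],[0.853,-0.747,0,-0.7,0.59],[0.853,-0.747,0,-0.7,0.59],[0.853,-0.747,0,-0.7,0.59],[0.853,-0.747,0,-0.7,0.59],[0.853,-0.747,0,-0.7,0.59],[0.853,-0.747,0,-0.7,0.59]],
  ],
  force=30,
)

```text
time_s: 1.9
eef_pos: [0.3881, -0.3423, 0.2342]
eef_rot: [0.754, 0.657, 0.001, 0.0]
contact_force: [-0.7, -0.2, 0.1]
width: 0.0364
finger_force: 0.0
```

```bash
cat >> h.py <<'E'
Q=[0.6419,-0.0581,-0.0363]
def to(P,yaw=None,jig=True):
    "plan numbers to reach TCP P (jig frame) from the measured pose; yaw of tool x, deg"
    s=bot.state();M=R.from_quat(s['eef_rot']).as_matrix()
    W=j2w(Q,P)[0] if jig else np.array(P)
    y0=np.degrees(np.arctan2(M[1,0],M[0,0]))
    t=0 if yaw is None else ((y0-yaw+180)%360-180)/90
    print('t',round(s['time_s'],2),'pos',np.round(s['eef_pos'],4),'yaw',round(y0,2),'F',np.round(s['contact_force'],1),'w',round(s['width'],4))
    print('target',np.round(W,4),'shares',np.round(M.T@(W-s['eef_pos'])/.3,3),'turn',round(t,3))
E
python3 -c "
from h import *
to([-.0844,0,.14],87.9)"
```

```text
t 1.9 pos [ 0.3881 -0.3423  0.2342] yaw 82.08 F [-0.7 -0.2  0.1] w 0.0364
target [ 0.5576 -0.055   0.14  ] shares [1.026 0.427 0.317] turn -0.065
```

Emit:
move_arm(
  plan=[
    [[1.0,0.427,0.2,-0.065,0.59],[1.0,0.427,0.2,-0.065,0.59],[1.0,0.427,0.2,-0.065,0.59],[1.0,0.427,0.2,-0.065,0.59],[1.0,0.427,0.2,-0.065,0.59],[1.0,0.427,0.2,-0.065,0.59],[1.0,0.427,0.2,-0.065,0.59],[1.0,0.427,0.2,-0.065,0.59]],
  ],
)

```text
time_s: 2.7
eef_pos: [0.5582, -0.0652, 0.1732]
eef_rot: [0.722, 0.692, 0.001, -0.001]
contact_force: [-1.1, -0.2, 0.2]
width: 0.0362
finger_force: 0.0
```

```bash
python3 -c "
from h import *
to([-.0844,0,.040],87.9)
cv2.imwrite('pics/w1.png',snapshot('wrist'));print(proj('wrist',j2w(Q,[[-.0844,-.043,.044],[-.0844,.043,.044],[-.0464,0,.058]])))"
```

```text
t 2.7 pos [ 0.5582 -0.0652  0.1732] yaw 87.55 F [-1.1 -0.2  0.2] w 0.0362
target [ 0.5576 -0.055   0.04  ] shares [ 0.032 -0.004  0.444] turn -0.004
[[320.98783505 230.49331717]
 [320.01395408 131.84353483]
 [367.03606674 185.94597584]]
```

View pics/w1.png

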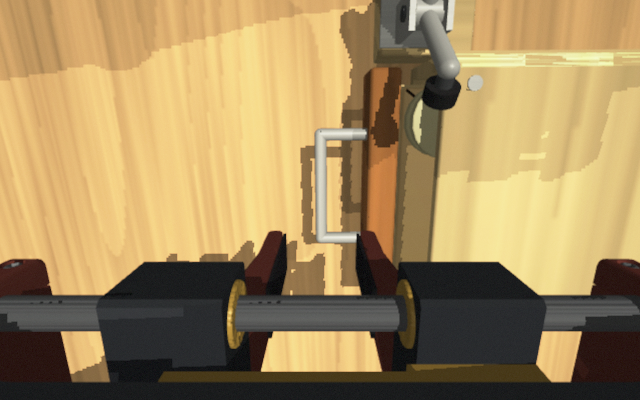

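The bar shows at column 321, rows 134–238, matching the prediction. The fingers straddle it, and the body is wide along the closing line. Next: descend and grip.

Emit:
move_arm(
  plan=[
    [[0.025,-0.004,0.15,0,0.59],[0.025,-0.004,0.3,0,0.59],[0.025,-0.004,0.4,0,0.59],[0.025,-0.004,0.444,0,0.59],[0.025,-0.004,0.444,0,0.95],[0.025,-0.004,0.444,0,0.95],[0.025,-0.004,0.444,0,0.95],[0.025,-0.004,0.444,0,0.95]],
  ],
  force=30,
)

```text
time_s: 3.55
eef_pos: [0.5573, -0.0637, 0.0422]
eef_rot: [0.725, 0.689, 0.001, 0.001]
contact_force: [0.9, -0.2, 4.8]
width: 0.0088
finger_force: 30.0
```

```bash
python3 -c "
from h import *
to([-.194,0,.040],87.9)"
```

```text
t 3.55 pos [ 0.5573 -0.0637  0.0422] yaw 87.1 F [ 0.9 -0.2  4.8] w 0.0088
target [ 0.448  -0.0511  0.04  ] shares [ 0.024 -0.366  0.006] turn -0.009
```

Emit:
move_arm(
  plan=[
    [[0,-0.06,0,0,0.95],[-0.001,-0.13,0,0,0.95],[-0.002,-0.2,0,0,0.95],[-0.003,-0.27,0,0,0.95],[-0.004,-0.33,0,0,0.95],[-0.005,-0.365,0,0,0.95],[-0.005,-0.385,0,0,0.95],[-0.005,-0.385,0,0,0.95]],
  ],
)

```text
time_s: 4.35
eef_pos: [0.4481, -0.0599, 0.0424]
eef_rot: [0.725, 0.689, 0.006, 0.005]
contact_force: [18.0, -4.3, -18.6]
width: 0.0096
finger_force: 30.0
```

```bash
python3 -c "
from h import *
to([-.194,0,.040],87.9)"
```

```text
t 4.35 pos [ 0.4481 -0.0599  0.0424] yaw 87.09 F [ 18.   -4.3 -18.6] w 0.0096
target [ 0.448  -0.0511  0.04  ] shares [ 0.029 -0.002  0.008] turn -0.009
```

Emit:
move_arm(
  plan=[
    [[0,0.015,0,0,0.6],[0,0.015,0,0,0.6],[0,0.015,0,0,0.6],[0,0.015,-0.1,0,0.6],[0,0.015,-0.25,0,0.6],[0,0.015,-0.4,0,0.6],[0,0.015,-0.5,0,0.6],[0,0.015,-0.5,0,0.6]],
  ],
)

```text
time_s: 5.15
eef_pos: [0.4467, -0.0592, 0.1943]
eef_rot: [0.725, 0.689, 0.002, 0.003]
contact_force: [-0.1, -0.4, -0.2]
width: 0.035
finger_force: 0.0
```

```bash
python3 -c "
from h import *
to([-.065,0,.1],-2.1)
a=snapshot('top');b=snapshot('scene');w=snapshot('wrist')
cv2.imwrite('pics/w2.png',w)
P=[]
for d in (.007,.016):P+=[[-.095,.055,.058+d],[-.065,0,.058+d],[-.035,-.055,.058+d]]
print(proj('wrist',j2w(Q,P)).round(0).tolist())
f=lambda x:cv2.resize(x,(800,600),interpolation=cv2.INTER_CUBIC)
cv2.imwrite('pics/s2.png',cv2.resize(b[180:300,240:400],(800,600),interpolation=cv2.INTER_CUBIC))
for c in ('top','scene','wrist'):
  for q in('left_spool_top','middle_spool_top','right_spool_top','tray_handle'):
    print(c,q,[(round(x['score'],2),np.round(x['pixel'],1).tolist(),int(x['region'].sum())) for x in trace(q,c)[:4]])
"
```

```text
t 5.15 pos [ 0.4467 -0.0592  0.1943] yaw 87.11 F [-0.1 -0.4 -0.2] w 0.035
target [ 0.5769 -0.0557  0.1   ] shares [0.034 0.431 0.317] turn 0.991
[[448.0, 121.0], [478.0, 187.0], [506.0, 248.0], [452.0, 121.0], [483.0, 190.0], [511.0, 252.0]]
top left_spool_top [(0.54, [310.9, 217.7], 201)]
top middle_spool_top [(0.73, [332.2, 199.2], 135)]
top right_spool_top [(0.79, [348.5, 194.5], 292)]
top tray_handle [(0.64, [324.7, 197.8], 1575), (0.25, [351.7, 196.3], 326)]
scene left_spool_top [(0.62, [315.2, 202.6], 345), (0.26, [297.3, 209.0], 364)]
scene middle_spool_top [(0.88, [295.9, 209.3], 352)]
scene right_spool_top [(0.57, [277.2, 218.4], 231)]
scene tray_handle [(0.75, [296.5, 204.9], 2005)]
wrist left_spool_top []
wrist middle_spool_top [(0.98, [476.8, 185.3], 4381)]
wrist right_spool_top [(0.72, [505.1, 241.2], 3581)]
wrist tray_handle [(0.66, [461.7, 166.5], 38479), (0.63, [521.6, 156.3], 63437)]
```

View pics/w2.png

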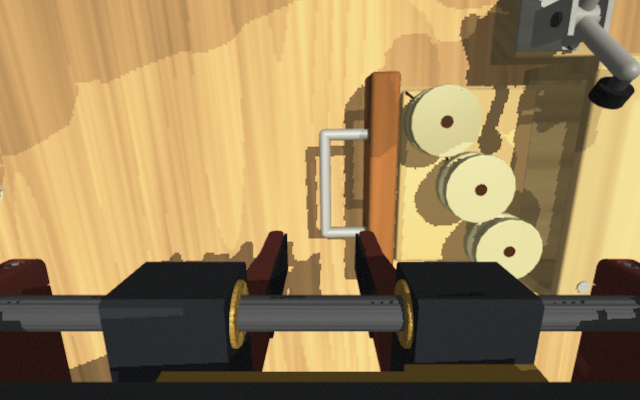

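The wrist view shows the spool bores at (447,121), (481,188) and (509,251), matching the fully-out prediction. Next: rotate the tool, close the fingers and press.

Emit:
move_arm(
  plan=[
    [[0.034,0.431,0.1,0.99,1],[0.034,0.431,0.1,0.99,1],[0.034,0.431,0.1,0.99,1],[0.034,0.431,0.1,0.99,1],[0.034,0.431,0.1,0.99,1],[0.034,0.431,0.1,0.99,1],[0.034,0.431,0.1,0.99,1],[0.034,0.431,0.1,0.99,1]],
  ],
  force=20,
)

```text
time_s: 6.7
eef_pos: [0.5745, -0.0556, 0.1604]
eef_rot: [0.988, 0.156, -0.0, -0.0]
contact_force: [-0.4, 0.3, 0.8]
width: 0.0003
finger_force: 0.0
```

```bash
python3 -c "
from h import *
to([-.065,0,.092],-2.1)"
```

```text
t 6.7 pos [ 0.5745 -0.0556  0.1604] yaw 18.0 F [-0.4  0.3  0.8] w 0.0003
target [ 0.5769 -0.0557  0.092 ] shares [0.008 0.003 0.228] turn 0.223
```

Emit:
move_arm(
  plan=[
    [[0.008,0.003,0.1,0.095,1],[0.008,0.003,0.2,0.19,1],[0.008,0.003,0.23,0.223,1],[0.008,0.003,0.255,0.223,1],[0.008,0.003,0.28,0.223,1],[0.008,0.003,0.305,0.223,1],[0.008,0.003,0.325,0.223,1],[0.008,0.003,0.325,0.223,1]],
  ],
)

```text
time_s: 7.5
eef_pos: [0.5846, -0.0558, 0.0691]
eef_rot: [1.0, -0.014, 0.008, -0.0]
contact_force: [1.5, 0.2, 27.2]
width: 0.0005
finger_force: 13.6
```

```bash
python3 -c "
from h import *
to([-.065,0,.066],-2.1)"
```

```text
t 7.5 pos [ 0.5846 -0.0558  0.0691] yaw -1.63 F [ 1.5  0.2 27.2] w 0.0005
target [ 0.5769 -0.0557  0.066 ] shares [-0.026  0.001  0.01 ] turn 0.005
```

Emit:
move_arm(
  plan=[
    [[0,0,-0.14,0,1],[0.05,0.09,-0.14,0,1],[0.1,0.183,-0.14,0,1],[0.1,0.183,-0.09,0,1],[0.1,0.183,-0.06,0,1],[0.1,0.183,-0.03,0,1],[0.1,0.183,0,0,1],[0.1,0.183,0,0,1]],
  ],
)

```text
time_s: 8.3
eef_pos: [0.6124, -0.1129, 0.069]
eef_rot: [1.0, -0.014, 0.008, 0.001]
contact_force: [0.7, -4.8, 29.1]
width: 0.0004
finger_force: 15.1
```

```bash
python3 -c "
from h import *
to([-.035,-.055,.066],-2.1)"
```

```text
t 8.3 pos [ 0.6124 -0.1129  0.069 ] yaw -1.66 F [ 0.7 -4.8 29.1] w 0.0004
target [ 0.6049 -0.1118  0.066 ] shares [-0.025 -0.003  0.01 ] turn 0.005
```

Emit:
move_arm(
  plan=[
    [[0,0,-0.14,0,1],[-0.07,-0.12,-0.14,0,1],[-0.15,-0.25,-0.14,0,1],[-0.22,-0.367,-0.14,0,1],[-0.22,-0.367,-0.09,0,1],[-0.22,-0.367,-0.04,0,1],[-0.22,-0.367,0,0,1],[-0.22,-0.367,0,0,1]],
  ],
)

```text
time_s: 9.1
eef_pos: [0.5508, 0.004, 0.0686]
eef_rot: [1.0, -0.013, 0.008, -0.002]
contact_force: [1.7, 2.0, 34.5]
width: 0.0004
finger_force: 17.4
```

```bash
python3 -c "
from h import *
to([-.095,.055,.066],-2.1)"
```

```text
t 9.1 pos [0.5508 0.004  0.0686] yaw -1.52 F [ 1.7  2.  34.5] w 0.0004
target [5.49e-01 3.00e-04 6.60e-02] shares [-0.006  0.012  0.009] turn 0.006
```

Emit:
move_arm(
  plan=[
    [[0,0,-0.15,0,1],[0,0,-0.25,0,1],[-0.13,0.09,-0.25,0,1],[-0.26,0.19,-0.25,0,1],[-0.26,0.19,-0.25,0,1],[-0.26,0.19,-0.25,0,1]],
  ],
)

```text
time_s: 9.7
eef_pos: [0.4618, -0.0539, 0.1377]
eef_rot: [1.0, -0.015, -0.0, -0.0]
contact_force: [-0.7, 0.7, 0.6]
width: 0.0002
finger_force: 0.0
```

```bash
python3 -c "
from h import *
to([-.171,0,.042],-2.1)
w=snapshot('wrist');cv2.imwrite('pics/w3.png',w)
print(proj('wrist',j2w(Q,[[-.095,.055,.058],[-.065,0,.058],[-.035,-.055,.058],[-.193,.04,.044],[-.193,-.04,.044],[-.171,0,.03]])).round(0).tolist())"
```

```text
t 9.7 pos [ 0.4618 -0.0539  0.1377] yaw -1.7 F [-0.7  0.7  0.6] w 0.0002
target [ 0.471  -0.0519  0.042 ] shares [ 0.031 -0.008  0.319] turn 0.004
[[238.0, 91.0], [321.0, 42.0], [411.0, -10.0], [268.0, 225.0], [372.0, 226.0], [320.0, 194.0]]
```

View pics/w3.png

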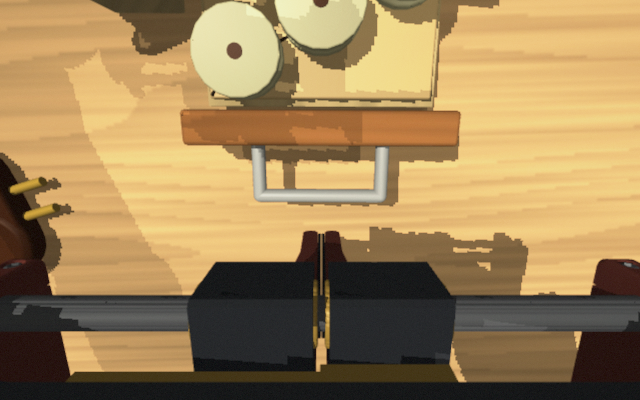

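The tray has crept inward by about 2 cm: the handle is at row 195 and the left bore at (235,50). I'll measure the pull-out and the spool heights.

Run:
```python
from h import *
m=camera_model('wrist')
r=least_squares(lambda p:(proj(m,j2w(Q,[[-.063-p[0],p[1],.044]]))-[321,195]).ravel(),[.11,0]);print('handle pull,dy',r.x)
for n,x,y,px in(('L',.035,.055,[235,50]),('M',.065,0,[321,0])):
  r2=least_squares(lambda p:(proj(m,j2w(Q,[[x-p[0],y+p[1],.058]]))-px).ravel(),[.11,0]);print(n,'pull if home',r2.x)
  r2=least_squares(lambda p:(proj(m,j2w(Q,[[x-r.x[0],y+r.x[1],.058+p[0]]]))-px).ravel(),[.01]);print(n,'proud',r2.x,r2.cost)
s=snapshot('scene');cv2.imwrite('pics/s3.png',cv2.resize(s[170:290,230:390],(800,600),interpolation=cv2.INTER_CUBIC))
```

```text
handle pull,dy [ 0.10567026 -0.00057547]
L pull if home [0.10525992 0.00038791]
L proud [0.00337643] 0.0722222578948423
M pull if home [0.10617675 0.00045894]
M proud [-0.00171186] 1.3810254968557758
```

View pics/s3.png

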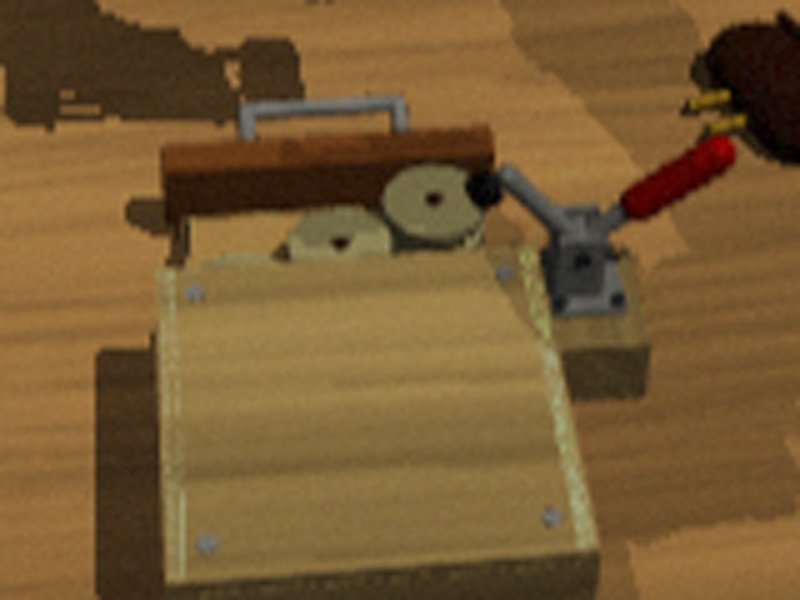

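Pull-out is 0.106, and the left and middle spools are consistent with home. The presses stopped hard at 58 mm with about 30 N. To keep the body clear of the raised foot, I'll turn back and regrip the bar to push the tray in.

Emit:
move_arm(
  plan=[
    [[0.04,0,0,-0.996,0.59],[0.04,0,0,-0.996,0.59],[0.04,0,0,-0.996,0.59],[0.04,0,0,-0.996,0.59],[0.04,0,0,-0.996,0.59],[0.04,0,0,-0.996,0.59],[0.04,0,0,-0.996,0.59],[0.04,0,0,-0.996,0.59]],
  ],
)

```text
time_s: 10.6
eef_pos: [0.4761, -0.053, 0.1378]
eef_rot: [0.831, 0.556, 0.0, -0.0]
contact_force: [0.4, 0.5, -0.4]
width: 0.0361
finger_force: 0.0
```

```bash
python3 -c "
from h import *
to([-.1687,-.001,.041],87.9)"
```

```text
t 10.6 pos [ 0.4761 -0.053   0.1378] yaw 67.53 F [ 0.4  0.5 -0.4] w 0.0361
target [ 0.4733 -0.053   0.041 ] shares [-0.004 -0.009  0.323] turn -0.226
```

Emit:
move_arm(
  plan=[
    [[-0.004,-0.009,0,-0.08,0.59],[-0.004,-0.009,0.05,-0.16,0.59],[-0.004,-0.009,0.1,-0.226,0.59],[-0.004,-0.009,0.2,-0.226,0.59],[-0.004,-0.009,0.3,-0.226,0.59],[-0.004,-0.009,0.323,-0.226,0.59],[-0.004,-0.009,0.323,-0.226,0.95],[-0.004,-0.009,0.323,-0.226,0.95]],
  ],
  force=30,
)

```text
time_s: 11.4
eef_pos: [0.4731, -0.0539, 0.0418]
eef_rot: [0.723, 0.691, 0.001, 0.0]
contact_force: [0.6, -0.1, -0.6]
width: 0.0235
finger_force: 0.0
```

Emit:
move_arm(
  plan=[
    [[0,0,0,0,0.95],[0,0,0,0,0.95]],
  ],
)

```text
time_s: 11.6
eef_pos: [0.4728, -0.0545, 0.0421]
eef_rot: [0.723, 0.691, 0.001, 0.001]
contact_force: [-1.0, 0.8, 3.9]
width: 0.0092
finger_force: 30.0
```

```bash
python3 -c "
from h import *
to([-.063,-.001,.041],87.9)"
```

```text
t 11.6 pos [ 0.4728 -0.0545  0.0421] yaw 87.39 F [-1.   0.8  3.9] w 0.0092
target [ 0.5789 -0.0568  0.041 ] shares [0.008 0.354 0.004] turn -0.006
```

Emit:
move_arm(
  plan=[
    [[0,0.06,0,0,0.95],[0.001,0.13,0,0,0.95],[0.002,0.2,0,0,0.95],[0.002,0.27,0,0,0.95],[0.003,0.33,0,0,0.95],[0.003,0.36,0,0,0.95],[0.003,0.378,0,0,0.95],[0.003,0.378,0,0,0.95]],
  ],
)

```text
time_s: 12.4
eef_pos: [0.5785, -0.0581, 0.0419]
eef_rot: [0.723, 0.691, -0.006, -0.004]
contact_force: [-22.3, 2.9, 28.2]
width: 0.0093
finger_force: 30.0
```

```bash
python3 -c "
from h import *
to([-.063,-.001,.041],87.9)"
```

```text
t 12.4 pos [ 0.5785 -0.0581  0.0419] yaw 87.41 F [-22.3   2.9  28.2] w 0.0093
target [ 0.5789 -0.0568  0.041 ] shares [0.005 0.001 0.003] turn -0.005
```

Emit:
move_arm(
  plan=[
    [[0,-0.018,0,0,0.6],[0,-0.018,0,0,0.6],[0,-0.018,0,0,0.6],[0,-0.018,-0.15,0,0.6],[0,-0.018,-0.3,0,0.6],[0,-0.018,-0.45,0,0.6],[0,-0.018,-0.6,0,0.8],[0,-0.018,-0.72,0,1]],
  ],
)

```text
time_s: 13.2
eef_pos: [0.5809, -0.0586, 0.2603]
eef_rot: [0.723, 0.691, 0.001, 0.001]
contact_force: [0.8, 0.3, -0.7]
width: 0.0231
finger_force: 0.0
```

```bash
python3 -c "
from h import *
to([-.012,.237,.25],87.9)
a=snapshot('top')
for q in ('lever_tip',):
  print([(x['score'],x['pixel']) for x in trace(q,'top')])
print(proj('top',j2w(Q,[[-.012,.195,.135],[-.063,0,.044]])))
cv2.imwrite('pics/t4.png',cv2.resize(a[130:230,250:383],(798,600),interpolation=cv2.INTER_CUBIC))"
```

```text
t 13.2 pos [ 0.5809 -0.0586  0.2603] yaw 87.37 F [ 0.8  0.3 -0.7] w 0.0231
target [0.6385 0.1792 0.25  ] shares [0.801 0.155 0.035] turn -0.006
[(0.62, [283.2, 186.4])]
[[263.80534086 182.18961855]
 [331.37854509 206.09423865]]
```

Emit:
move_arm(
  plan=[
    [[0.8,0.155,0.03,0,1],[0.8,0.155,0.03,0,1],[0.8,0.155,0.03,0,1],[0.8,0.155,0.03,0,1],[0.8,0.155,0.03,0,1],[0.8,0.155,0.18,0,1],[0.8,0.155,0.33,0,1],[0.8,0.155,0.44,0,1]],
  ],
  force=20,
)

```text
time_s: 14.1
eef_pos: [0.6362, 0.179, 0.1213]
eef_rot: [0.723, 0.691, -0.001, -0.001]
contact_force: [0.4, -0.8, -0.7]
width: 0.0006
finger_force: 0.0
```

```bash
python3 -c "
from h import *
to([-.012,.139,.126],87.9)"
```

```text
t 14.1 pos [0.6362 0.179  0.1213] yaw 87.43 F [ 0.4 -0.8 -0.7] w 0.0006
target [0.635  0.0812 0.126 ] shares [-0.326  0.01  -0.015] turn -0.005
```

Emit:
move_arm(
  plan=[
    [[-0.04,0.003,0,0,1],[-0.09,0.003,0,0,1],[-0.14,0.005,0,0,1],[-0.19,0.005,0,0,1],[-0.24,0.005,0,0,1],[-0.28,0.008,0,0,1],[-0.31,0.01,0,0,1],[-0.33,0.01,0,0,1]],
  ],
)

```text
time_s: 14.9
eef_pos: [0.6364, 0.0869, 0.1262]
eef_rot: [0.722, 0.692, 0.005, -0.003]
contact_force: [3.3, 25.8, -4.1]
width: 0.0005
finger_force: 13.2
```

```bash
python3 -c "
from h import *
to([-.012,.139,.126],87.9)"
```

```text
t 14.9 pos [0.6364 0.0869 0.1262] yaw 87.59 F [ 3.3 25.8 -4.1] w 0.0005
target [0.635  0.0812 0.126 ] shares [-0.019 -0.004  0.001] turn -0.003
```

Emit:
move_arm(
  plan=[
    [[-0.01,0,0,0,1],[-0.01,0,0,0,1],[0.1,0,0,0,1],[0.25,0,0,0,1],[0.25,0,-0.15,0,1],[0.25,0,-0.3,0,1],[0.4,-0.15,-0.45,0,1],[0.55,-0.3,-0.6,0,1]],
  ],
)

```text
time_s: 15.7
eef_pos: [0.5845, 0.2132, 0.2739]
eef_rot: [0.725, 0.689, -0.0, 0.001]
contact_force: [0.5, 0.7, 0.8]
width: 0.0005
finger_force: 0.0
```

Emit:
move_arm(
  plan=[
    [[0.1,-0.15,0,0,1],[0.2,-0.3,0,0,1],[0.3,-0.4,0,0,1],[0.3,-0.4,0,0,1]],
  ],
)

```text
time_s: 16.1
eef_pos: [0.4629, 0.3152, 0.2735]
eef_rot: [0.72, 0.694, 0.0, -0.001]
contact_force: [-0.3, 0.3, 0.6]
width: 0.0002
finger_force: 0.0
```

Run:
```python
from h import *
to([0,0,.3])
a=snapshot('scene')[180:300,240:400];b=snapshot('top')[105:225,250:350]
f=lambda x:cv2.resize(x,None,fx=3,fy=3,interpolation=cv2.INTER_CUBIC)
cv2.imwrite('pics/fin.png',np.hstack([f(a),f(b)]))
for c in('scene','top'):
  print(c,proj(c,j2w(Q,[[-.012,.125,.168],[-.063,0,.044]])).round(1).tolist())
  for q in('lever_tip','scraper','chinrest','top_piece'):print(q,[(round(x['score'],2),np.round(x['pixel'],1).tolist()) for x in trace(q,c)[:2]])
```

```text
t 16.1 pos [0.4629 0.3152 0.2735] yaw 87.97 F [-0.3  0.3  0.6] w 0.0002
target [ 0.6419 -0.0581  0.3   ] shares [-1.222  0.64  -0.09 ] turn 0
scene [[347.7, 193.0], [297.1, 216.7]]
lever_tip [(0.64, [345.8, 208.1])]
scraper [(0.72, [162.6, 217.7])]
chinrest [(0.59, [388.2, 187.0])]
top_piece [(0.9, [462.1, 228.4])]
top [[287.5, 179.7], [331.4, 206.1]]
lever_tip [(0.72, [295.2, 186.8])]
scraper []
chinrest [(0.91, [232.7, 251.9])]
top_piece [(0.81, [189.2, 181.1])]
```

View pics/fin.png

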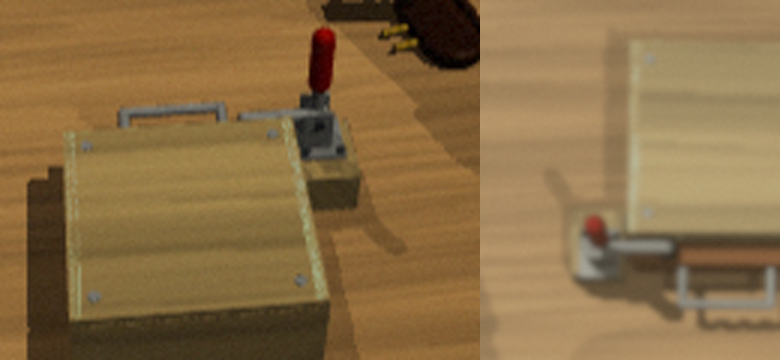

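The lever tip shows at scene (347,191) and top (288,179), where it should be when upright, and the handle is at its fully-in place. The bystanders have not moved in the scene view. Handing in.

```bash
python3 -c "
from cell import workorder
print(workorder.finish_job())"
```

```text
the job is handed in; nothing more can be done
None
```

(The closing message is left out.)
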